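Level the phone gluing plate

TASK

The phone lies on a small gluing plate that has been left crooked, and its screen glue must set flat. Turn the plate's foot knobs until the plate is level in every direction (the little steel ball rests inside the ring of the ball level), then let go. Do not touch the phone, and leave the things around it where they are.

Things in the scene. Friction and masses are not known exactly. Their poses are not given: they have to be found in the camera images.
- plate_top (a point): Centre of the top face of the bare aluminium plate (135 x 215 x 8 mm) that carries the phone. Axes: z is the plate's normal (straight up when level), y its long side, x across it, away from the edge with the knobs. It rests on a ball pivot and on two screw feet with black bar knobs at its near corners, and stays as it is set. Level, its top is 52 mm above the desk.
- pivot_top (a point): Point of the plate's top face right above the ball pivot: 50 mm along the plate's x from plate_top, in the middle of the far long edge. The pivot's centre is 11 mm below it; this point hardly moves as the plate tilts.
- level_mid (a point): Middle of the ball level on the plate (42 mm along the plate's -x from plate_top): a round white dish, 43 mm across, 8 mm high, with a dark steel ball, 8 mm across, that runs to the LOW side, about 1 mm per 0.01 rad of tilt; it swings for a second after a move. The ball lies inside the 13 mm black ring when the plate is level.
- knob_left_grip (a point): Grip of the foot knob at the plate's near +y corner (x -35, y +85 mm from plate_top), 30 mm above the plate's top face. Its black bar is 42 mm long (point x), 14 mm thick (point y) and ends 14 mm above this point; below is a disc, 42 mm across, its top 18 mm below this point. This corner starts too low, 0.5 to 1.6 rad of turning short of level. It moves with the plate.
- knob_right_grip (a point): The same on the identical foot knob at the near -y corner (x -35, y -85 mm from plate_top). This corner may start too low or too high, by up to 1.6 rad of turning, or about right. Turns stiffly (about 0.2 N m), no spring, stops 1.75 rad either side of level. The bars' directions tell nothing about level.
- knob_left: Body of the left knob; origin on its axis, 4 mm above the plate's top face. CLOCKWISE seen from above raises its corner by 7.2 mm per rad, anticlockwise lowers it. Each rad tilts the plate by 0.06 rad about the line from the pivot to the OTHER knob, and leaves the other corner's height alone. The right knob behaves in just the same way.
- phone: The white phone, 148 x 73 x 9 mm, fixed between low black stops on the plate, long side along the plate's y; origin: centre of its underside, 26 mm along the plate's x from plate_top. Not to be touched.
- spool_mid (a point): Centre of the bystander solder spool, 58 mm across, 42 mm high, on the desk beside the plate.
- tin_mid (a point): Centre of the bystander flux tin, 55 x 67 x 16 mm, on the desk in front of the plate.
- relay_mid (a point): Centre of the bystander black relay, a 28 x 28 x 24 mm block standing on the desk beside the plate.

How it is judged:
At the end, for the whole second after the job is handed in: The plate's normal is within 0.025 rad (1.4 degrees) of vertical and stays so (angle between plate_top's own z axis and vertical below 0.025 rad); the robot touches nothing.
It fails at once if the phone is touched (contact force between any of the fingers, the arm and phone above 2 N).
It fails at once if a bystander is moved by more than 20 mm (distance of any of spool_mid, tin_mid, relay_mid from where it was at the start of the episode above 0.02 m).
It also fails if it takes over 58 s, if anything falls off the work surface, if the arm or the gripper's body presses on something with over 40 N, if the wrist force passes 120 N, or if a joint passes its speed limit or range.

ROBOT

A 6-joint arm with a two-finger parallel gripper is mounted at the origin on the work surface; the furniture and walls round the work are solid. World frame = base frame: x ahead of the robot, y to its left, z up, the work surface at z = 0. Lengths are in m, angles in rad, forces in N, time in s.
With the tool pointing down it reaches from about 0.325 to 0.925 m from the base axis. Payload 3.1 kg.
Tool frame: the origin (TCP) lies midway between the tips of the shut fingers; the grasp point (between the pads) lies 19 mm behind it; x points along the fingers, z is the direction in which the jaws open and shut, and the axes are right-handed (so a half turn about x gives the same grasp; the last joint's range is limited). The gripper opens to 85 mm and grips with 20 to 120 N. Pads are 22 mm wide; open, the fingers measure 114 mm over their backs; the gripper's body (76 mm by 85 mm) begins 54 mm behind the grasp point. The pads swing forward as they close: fully open they stand 13 mm farther back than shut.
Start: joints at [-1.279, 0.217, 1.613, -0, 1.311, -0.112], TCP at [0.246, -0.575, 0.231] pointing down, gripper open.
Joint ranges: [-2.75, 2.75], [-0.78, 2.1], [0.31, 2.55], [-1.13, 4.27], [0.13, 2.63], [-2.58, 2.58]. Speed limits (rad/s): [2.79, 2.79, 3.14, 3.14, 3.14, 3.14].

INTERFACE

Orientations are given as a rotation vector (axis times angle).
In Python, from bench import bot gives the robot as it stands. The module is installed in compiled form; this text tells all that it offers. Calls block until the motion is done:
- bot.goto(position, orientation): joint-space move of the TCP to a pose.
- bot.movel(position, orientation=None, speed=0.15, max_force=None): straight line of the TCP; orientation=None keeps the orientation; speed is the mean speed in m/s. With max_force (N) it stops when the force on the tool has changed by that much, and returns True; else False.
- bot.movej(angles): joint-space move.
- bot.command_gripper(opening, effort=None): opening from 0.0 (shut) to 1.0 (fully open); effort is the grip in N (None keeps the last); returns when the fingers have stopped.
- bot.dwell(seconds).
- bot.inverse_kinematics(position, orientation): joint angles nearest the present ones, or None.
- bot.get_obs(): the state.
- bot.read_camera(name): name is "scene" or "side" or "wrist"; returns a dict with "pixels" (420x560x3 uint8, red, green, blue), "mtx" (3x3 intrinsics, pixels), "pose" (4x4, takes a point from camera to world coordinates). Camera axes: x right, y down, z forward; pixel columns grow to the right and rows downward; lengths in m; the calibration is good to about 2 mm. The wrist camera is an equidistant fisheye: a pixel r from the principal point sees the ray r / f radians off the axis. A picture is of the moment at which its call begins. There is no depth.
A pose or a line that the arm cannot do raises bot.MotionError and nothing moves.
- bot.close_job(): hands the job in, once; it reports no verdict.
The state is a dict: "time_s": time; "joints": joint angles; "dq": joint speeds; "joint_torque": joint torques, N m; "ee_pos": TCP position; "orientation": TCP orientation; "force": force on the tool from outside, world axes, zero at the start; "torque": the same for the moment, N m; "finger_gap": opening from 0.0 (shut) to 1.0 (fully open).
Only numpy, scipy, OpenCV 4.12 (cv2) and the standard library are available. Lean on these libraries where they do the work, as an engineer would, in place of code of your own. Each camera call takes 0.05 s, during which the arm holds its last target. There are 200 camera calls.

## Working session

There is one attempt and no reset: what is moved stays moved. The work goes in short steps, each a Python script; the robot and the scene stay as the last script left them, time stands still between calls to the robot, and variables do not carry over. Pictures are saved under pics/ and viewed, about 8 in all and at most 12, crops included, and the job is handed in when it is done.

```bash
mkdir -p pics; ls; python3 - <<'E'
from bench import bot
import cv2, numpy as np
o=bot.get_obs();print(o)
for n in("scene","side","wrist"):
    c=bot.read_camera(n);np.savez(f"pics/{n}0.npz",**c);cv2.imwrite(f"pics/{n}0.png",c["pixels"][:,:,::-1]);print(n,c["mtx"],c["pose"])
E
```

```text
pics
{'time_s': 0.0, 'joints': array([-1.27919472e+00,  2.17752276e-01,  1.61492763e+00, -5.81239717e-06,
        1.31128010e+00, -1.12167713e-01]), 'dq': array([-0.00137859, -0.0019694 ,  0.00142351,  0.00077734,  0.00091778,
       -0.00211329]), 'joint_torque': array([-1.49306641e-05, -3.96844018e+01, -3.03851831e+01, -1.46508928e-04,
        9.72379261e-03,  7.80524658e-06]), 'ee_pos': array([ 0.24535842, -0.57394762,  0.22997282]), 'orientation': array([ 0.90832811,  1.37544889, -0.90583724]), 'force': array([ 0.02598822,  0.03697791, -0.36807625]), 'torque': array([-0.03967443, -0.00346754,  0.00014408]), 'finger_gap': 1.0012880453163846}
scene [[448.7467788    0.         277.36201618]
 [  0.         448.7467788  206.76337083]
 [  0.           0.           1.        ]] [[-5.67581453e-01 -5.67556389e-01  5.96431924e-01 -9.93563098e-04]
 [-8.23027660e-01  4.10338764e-01 -3.92743645e-01  3.49228063e-01]
 [-2.18349735e-02 -7.13793979e-01 -7.00015278e-01  6.68481730e-01]
 [ 0.00000000e+00  0.00000000e+00  0.00000000e+00  1.00000000e+00]]
side [[444.04705483   0.         273.69670199]
 [  0.         444.04705483 210.28428921]
 [  0.           0.           1.        ]] [[ 0.89960943 -0.37253369  0.22786293  0.30281357]
 [-0.4365285  -0.78156499  0.44564451 -0.3709012 ]
 [ 0.0120721  -0.50037467 -0.86572481  0.81328033]
 [ 0.          0.          0.          1.        ]]
wrist [[325.1922621    0.         276.11479793]
 [  0.         325.1922621  206.34727054]
 [  0.           0.           1.        ]] [[ 0.39358792 -0.87163705 -0.29212568  0.32043145]
 [-0.91928622 -0.37359558 -0.12385148 -0.54207381]
 [-0.00118332  0.31729356 -0.94832663  0.37327515]
 [ 0.          0.          0.          1.        ]]
```

View pics/scene0.png

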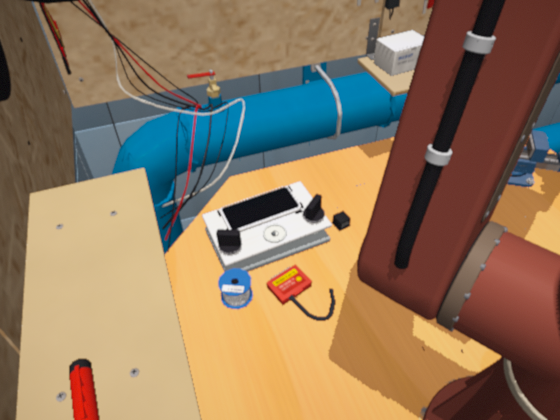

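View pics/side0.png

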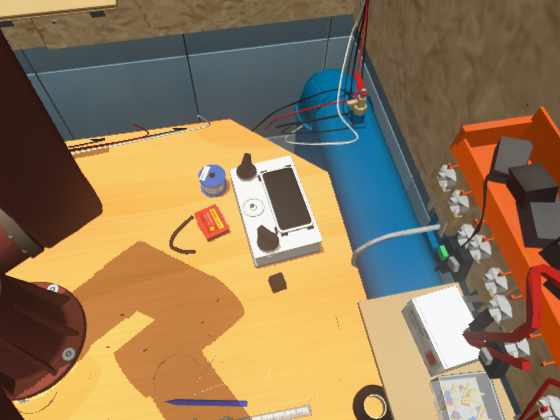

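The scene view shows the plate with its left knob at (229,240), right knob at (314,207) and the level at (275,233). In the side view they are at (247,167), (268,238) and (253,207). A board hangs at the scene's left, with a blue pipe behind. I'll triangulate these points.

```bash
cat > h.py <<'E'
import numpy as np, cv2
from bench import bot
def ray(c,uv):
    K=c["mtx"];d=np.array([(uv[0]-K[0,2])/K[0,0],(uv[1]-K[1,2])/K[1,1],1.])
    return c["pose"][:3,3],c["pose"][:3,:3]@(d/np.linalg.norm(d))
def fray(c,uv):
    K=c["mtx"];v=np.array([uv[0]-K[0,2],uv[1]-K[1,2]]);r=np.linalg.norm(v);t=r/K[0,0]
    d=np.r_[v/max(r,1e-9)*np.sin(t),np.cos(t)];return c["pose"][:3,3],c["pose"][:3,:3]@d
def tri(rs):
    A=0;b=0
    for p,d in rs: M=np.eye(3)-np.outer(d,d);A=A+M;b=b+M@p
    x=np.linalg.solve(A,b);return x,[np.linalg.norm((np.eye(3)-np.outer(d,d))@(x-p)) for p,d in rs]
def plane(r,z): p,d=r;return p+d*(z-p[2])/d[2]
E
python3 - <<'E'
from h import *
np.set_printoptions(precision=3,suppress=True)
S=dict(np.load("pics/scene0.npz"));D=dict(np.load("pics/side0.npz"))
for n,a,b in [("L",(229,240),(247,167)),("R",(314,207),(268,238)),("lev",(275,233),(253,207)),("shelfcorner?",(0,0),(0,0))][:3]:
    print(n,tri([ray(S,a),ray(D,b)]),plane(ray(S,a),.08),plane(ray(D,b),.08))
a=cv2.resize(S["pixels"][170:320,190:370],None,fx=4,fy=4,interpolation=2)[:,:,::-1]
b=cv2.resize(D["pixels"][140:300,180:340],None,fx=3.7,fy=3.7,interpolation=2)[:,:,::-1]
cv2.imwrite("pics/a1.png",a);cv2.imwrite("pics/b1.png",b)
for z in(0,.1,.2,.3): print(z,[plane(ray(S,u),z) for u in((150,170),(205,420),(30,195))])
E
```

```text
L (array([0.494, 0.13 , 0.066]), [np.float64(0.0007347650960419407), np.float64(0.000734765096042117)]) [0.482 0.135 0.08 ] [0.491 0.121 0.08 ]
R (array([ 0.462, -0.039,  0.075]), [np.float64(0.0009004367687011111), np.float64(0.0009004367687010574)]) [ 0.46  -0.036  0.08 ] [ 0.461 -0.042  0.08 ]
lev (array([0.47 , 0.046, 0.051]), [np.float64(0.0003190561044761328), np.float64(0.0003190561044760698)]) [0.448 0.06  0.08 ] [0.463 0.03  0.08 ]
0 [array([0.845, 0.146, 0.   ]), array([0.269, 0.307, 0.   ]), array([0.922, 0.399, 0.   ])]
0.1 [array([0.718, 0.177, 0.1  ]), array([0.229, 0.314, 0.1  ]), array([0.784, 0.392, 0.1  ])]
0.2 [array([0.592, 0.207, 0.2  ]), array([0.188, 0.32 , 0.2  ]), array([0.646, 0.384, 0.2  ])]
0.3 [array([0.465, 0.237, 0.3  ]), array([0.148, 0.326, 0.3  ]), array([0.508, 0.377, 0.3  ])]
```

View pics/a1.png

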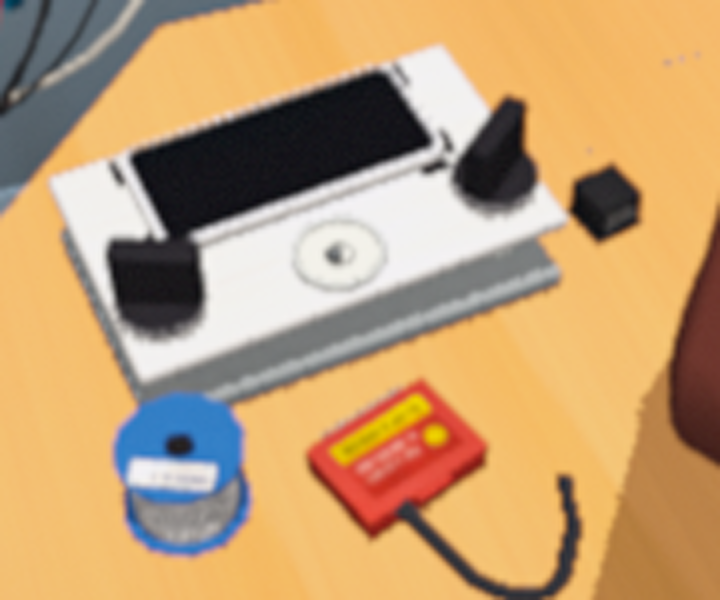

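View pics/b1.png

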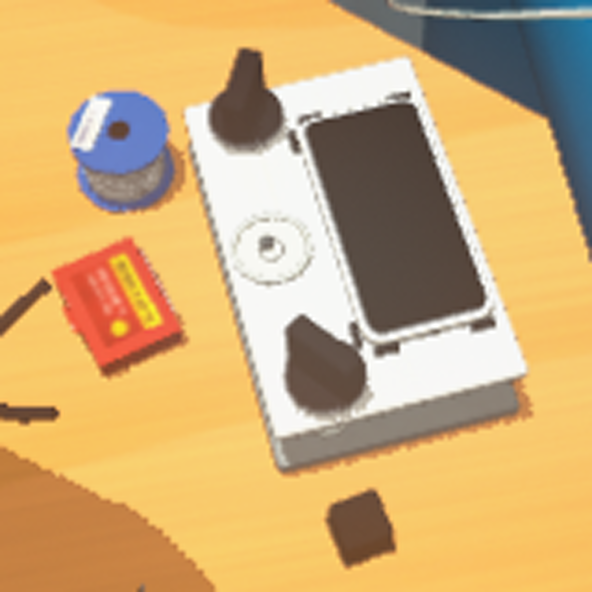

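Scene crop: the plate is in front, the left bar lies roughly along plate y, and the dark ball is near the dish centre at about (340,252). The spool is by the left corner and the relay by the right. Next I'll look from right above the level with the wrist camera.

```bash
cat >> h.py <<'E'
from scipy.spatial.transform import Rotation as Ro
def ori(phi):  # tool down, jaw axis at yaw phi
    x=np.array([0,0,-1.]);z=np.array([np.cos(phi),np.sin(phi),0]);return Ro.from_matrix(np.c_[x,np.cross(z,x),z]).as_rotvec()
def jaw(o):
    z=Ro.from_rotvec(o["orientation"]).as_matrix()[:,2];return np.arctan2(z[1],z[0])
def crop(c,name,u0,u1,v0,v1,f):
    cv2.imwrite(name,cv2.resize(c["pixels"][v0:v1,u0:u1],None,fx=f,fy=f,interpolation=cv2.INTER_CUBIC)[:,:,::-1])
E
python3 - <<'E'
from h import *
np.set_printoptions(precision=3,suppress=True)
o=bot.get_obs();W=dict(np.load("pics/wrist0.npz"))
R=Ro.from_rotvec(o["orientation"]).as_matrix();print("jaw",jaw(o),"cam in tool",R.T@(W["pose"][:3,3]-o["ee_pos"]),R.T@W["pose"][:3,:3])
phi=jaw(o)+1.279
for dy in (0,): bot.goto([.46,-.045,.24],ori(phi))
bot.movel([.46,-.045,.19])
bot.dwell(.3)
o=bot.get_obs();print(o["time_s"],o["joints"],o["ee_pos"],o["force"])
c=bot.read_camera("wrist");np.savez("pics/w1.npz",**c);cv2.imwrite("pics/w1.png",c["pixels"][:,:,::-1]);print(c["pose"])
for n,p in(("L",[.494,.13,.066]),("lev",[.47,.046,.051]),("R",[.462,-.039,.075])):
    q=c["pose"][:3,:3].T@(np.array(p)-c["pose"][:3,3]);t=np.arctan2(np.hypot(*q[:2]),q[2]);print(n,c["mtx"][:2,2]+325.2*t*q[:2]/np.hypot(*q[:2]))
E
```

```text
jaw -1.1669992360683883 cam in tool [-0.143  0.082 -0.   ] [[-0.001 -0.318  0.948]
 [ 0.001 -0.948 -0.318]
 [ 1.     0.     0.001]]
2.9917 [-0.25  -0.099  2.024 -0.     1.214 -0.362] [ 0.461 -0.045  0.191] [ 0.184  0.082 -0.076]
[[ 0.994  0.106  0.039  0.451]
 [ 0.112 -0.942 -0.317  0.036]
 [ 0.003  0.32  -0.948  0.334]
 [ 0.     0.     0.     1.   ]]
L [340.085  -0.309]
lev [298.467  92.092]
R [278.128 193.33 ]
```

View pics/w1.png

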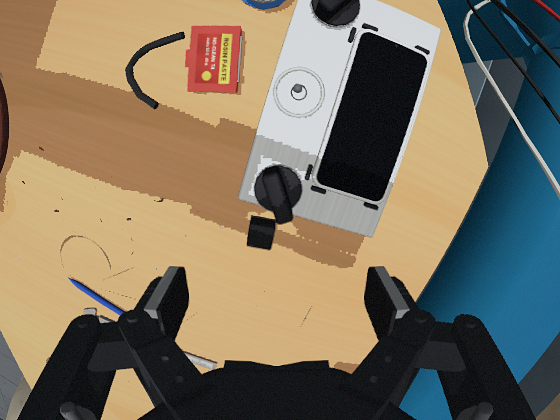

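The wrist view shows the level at (299,92) with its ball near the ring, the right knob at (278,188) with its bar slanted, and the left knob cut off at the top. I'll shift in +y so both knobs are in view, then zoom.

```bash
python3 - <<'E'
from h import *
np.set_printoptions(precision=3,suppress=True)
o=bot.get_obs()
bot.movel([.46,.01,.19])
bot.dwell(.3)
c=bot.read_camera("wrist");np.savez("pics/w2.npz",**c);print(c["pose"],bot.get_obs()["time_s"])
crop(c,"pics/w2.png",210,410,20,250,2.6)
w=dict(np.load("pics/w1.npz"))
a=cv2.resize(c["pixels"][20:250,210:410],None,fx=2.6,fy=2.6,interpolation=2);b=cv2.resize(w["pixels"][60:125,268:331],None,fx=4,fy=4,interpolation=2)
a=np.pad(a,((0,0),(0,260),(0,0)));a[:b.shape[0],520:520+b.shape[1]]=b
# level from new picture, big
cv2.imwrite("pics/w2.png",a[:,:,::-1])
E
```

```text
[[ 0.994  0.105  0.037  0.451]
 [ 0.111 -0.942 -0.317  0.091]
 [ 0.001  0.319 -0.948  0.333]
 [ 0.     0.     0.     1.   ]] 3.9083
```

View pics/w2.png

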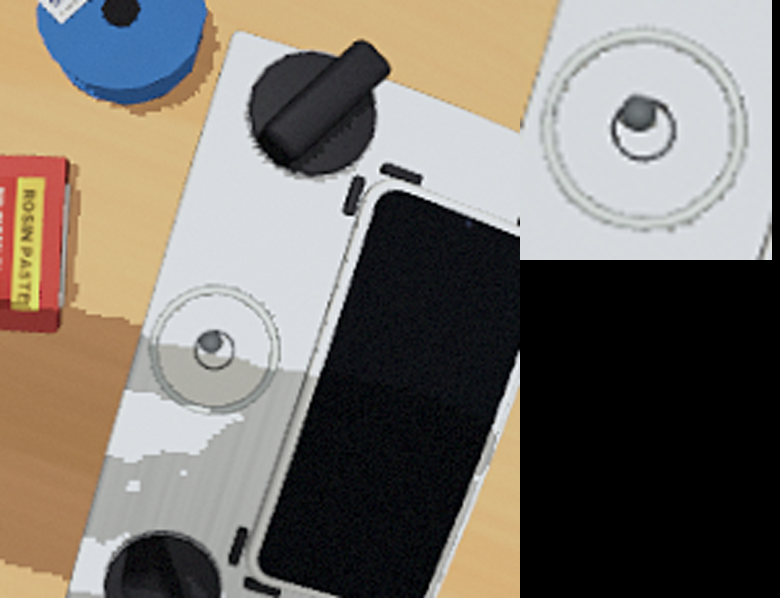

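The ball lies inside the ring's upper-left edge, displaced about +3.5 mm in y and −1.3 mm in x, after parallax correction between the two views. So the left corner is roughly 0.6 rad low and the right one about 0.15 rad high. Next I'll compute the left bar's pose and the board's height.

```bash
python3 - <<'E'
from h import *
np.set_printoptions(precision=3,suppress=True)
c=dict(np.load("pics/w2.npz"));S=dict(np.load("pics/scene0.npz"));D=dict(np.load("pics/side0.npz"))
f=lambda u:(210+u[0]/2.6,20+u[1]/2.6)
print("disc",plane(fray(c,f((312,113))),.060))
print("ring",plane(fray(c,f((214,350))),.053))
e=[plane(fray(c,f(u)),.092) for u in((262,132),(357,44),(295,160),(388,68))];print(e)
for a,b in((0,1),(2,3)): d=e[b]-e[a];print(np.arctan2(d[1],d[0]),np.hypot(*d[:2]))
# dark mask
hsv=cv2.cvtColor(c["pixels"],cv2.COLOR_RGB2GRAY);
print("board",tri([ray(S,(146,170)),ray(D,(115,10))]))
o=bot.get_obs();print(o["joints"],jaw(o))
E
```

```text
disc [0.492 0.128 0.06 ]
ring [0.47  0.046 0.053]
[array([0.473, 0.116, 0.092]), array([0.497, 0.146, 0.092]), array([0.484, 0.11 , 0.092]), array([0.507, 0.141, 0.092])]
0.9012356806123148 0.03845637499752296
0.9298979418569158 0.03915182859597181
board (array([0.354, 0.266, 0.386]), [np.float64(0.003077449611812062), np.float64(0.003077449611812155)])
[-0.132 -0.102  2.029 -0.     1.215 -0.243] 0.1110136183178983
```

```bash
cat >> h.py <<'E'
def turn(p,phi,dphi,zrate=.0072,n=6):
    "turn the held knob by dphi (anticlockwise +), following its height"
    p=np.array(p,float)
    for i in range(1,n+1):
        a=dphi*i/n;bot.goto(p+[0,0,-zrate*a],ori(phi+a))
    o=bot.get_obs();print("turned",jaw(o)-phi,o["ee_pos"],o["force"],o["torque"],o["time_s"]);return p+[0,0,-zrate*dphi]
E
python3 - <<'E'
from h import *
np.set_printoptions(precision=3,suppress=True)
phi=.915-np.pi/2
bot.command_gripper(.5,60)
bot.goto([.492,.129,.14],ori(phi))
hit=bot.movel([.492,.129,.067],speed=.08,max_force=8)
o=bot.get_obs();print(hit,o["ee_pos"],o["joints"],o["force"])
if not hit:
    bot.command_gripper(0,60);o=bot.get_obs();print("grip",o["finger_gap"],o["force"],o["torque"],o["ee_pos"],o["time_s"])
c=bot.read_camera("wrist");np.savez("pics/w3.npz",**c);cv2.imwrite("pics/w3.png",c["pixels"][:,:,::-1])
E
```

```text
False [0.493 0.129 0.068] [ 0.118  0.181  1.999 -0.     0.96   0.774] [-0.158  0.44  -0.319]
grip 0.1510889437135947 [-4.653  2.744  3.854] [ 0.017  0.088 -0.051] [0.492 0.13  0.068] 6.7917
```

View pics/w3.png

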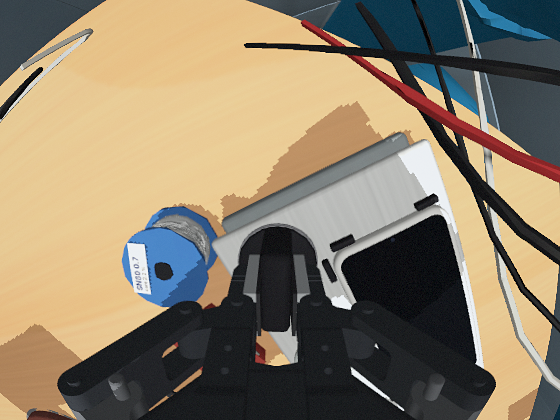

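The picture shows the jaws holding the left bar squarely, with the gap at about 13 mm and the phone clear. Now I'll turn it clockwise.

```bash
python3 - <<'E'
from h import *
np.set_printoptions(precision=3,suppress=True)
o=bot.get_obs();phi=.915-np.pi/2
p=turn([.492,.1295,.067],phi,-.62)
print(bot.get_obs()["finger_gap"])
bot.command_gripper(.5)
bot.movel(p+[0,0,.07],speed=.12)
bot.goto([.46,-.045,.19],ori(.11))
bot.dwell(1.5)
c=bot.read_camera("wrist");np.savez("pics/w4.npz",**c);print(c["pose"][:3,3],bot.get_obs()["time_s"])
a=cv2.resize(c["pixels"][57:127,264:334],None,fx=6,fy=6,interpolation=2)
b=cv2.resize(c["pixels"][140:235,235:315],None,fx=4.4,fy=4.4,interpolation=2)
m=np.zeros((420,800,3),np.uint8);m[:420,:420]=a;m[:b.shape[0],430:430+b.shape[1]]=b[:420]
cv2.imwrite("pics/w4.png",m[:,:,::-1])
E
```

```text
turned -0.614086575256175 [0.493 0.129 0.072] [-2.428 -3.713  5.318] [-0.29   0.151 -0.117] 8.3417
0.15361328408869987
[0.451 0.036 0.333] 12.5667
```

View pics/w4.png

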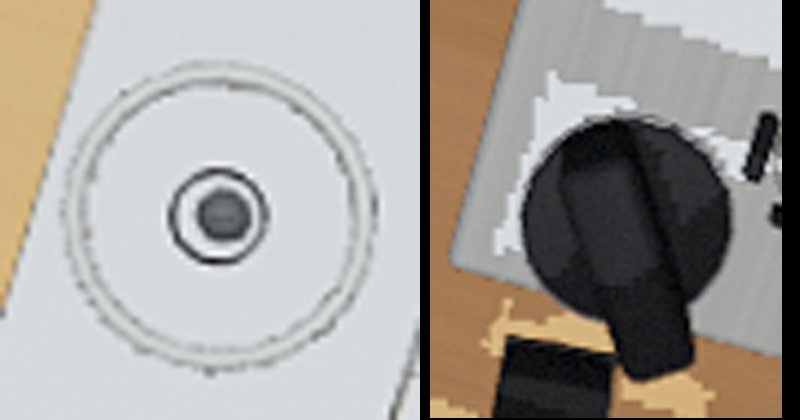

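The ball now sits inside the ring: ball (223,215) against ring centre (218,216) in the 6x crop. That is about 0.5 mm off, or roughly 0.005 rad, and the right knob needs no turning. I'll repeat the check numerically from another viewpoint, then hand in.

```bash
python3 - <<'E'
from h import *
np.set_printoptions(precision=4,suppress=True)
def meas(c):
    P=c["pose"];q=P[:3,:3].T@(np.array([.47,.046,.054])-P[:3,3]);t=np.arctan2(np.hypot(*q[:2]),q[2]);u,v=(c["mtx"][:2,2]+325.2*t*q[:2]/np.hypot(*q[:2])).astype(int)
    g=cv2.resize(cv2.cvtColor(c["pixels"],cv2.COLOR_RGB2GRAY)[v-14:v+15,u-14:u+15],None,fx=8,fy=8,interpolation=cv2.INTER_CUBIC)
    cs,_=cv2.findContours(((g<165)*255).astype(np.uint8),cv2.RETR_LIST,cv2.CHAIN_APPROX_NONE)
    for k in cs:
        (x,y),r=cv2.minEnclosingCircle(k)
        if r>20: print("centre",plane(fray(c,(u-14+(x+.5)/8-.5,v-14+(y+.5)/8-.5)),.056)*1e3,"r",r/8)
meas(dict(np.load("pics/w4.npz")))
bot.movel([.46,-.02,.21]);bot.dwell(1)
c=bot.read_camera("wrist");np.savez("pics/w5.npz",**c);print("new view");meas(c)
d=bot.read_camera("scene");cv2.imwrite("pics/scene2.png",d["pixels"][:,:,::-1]);o=bot.get_obs();print(o["force"],o["time_s"])
E
```

```text
centre [470.7454  45.8529  56.    ] r 4.927590370178223
centre [470.0071  45.8051  56.    ] r 7.131041049957275
centre [469.9771  45.6999  56.    ] r 8.549317359924316
new view
centre [470.7279  45.7899  56.    ] r 4.575345993041992
centre [470.0126  45.9198  56.    ] r 6.765101909637451
centre [470.0598  45.8356  56.    ] r 7.87061071395874
[-0.0882  0.1381  0.3109] 14.0333
```

Both views agree: the ball is 0.7 mm from the ring's centre and still.

```bash
python3 -c "
from bench import bot
bot.close_job();print('done')"
```

```text
the job is handed in; nothing more can be done
done
```

I levelled the plate by turning only the left foot knob, about 0.61 rad clockwise, then let go, moved clear and handed the job in. It took about 14 s of the 58 s allowed.

- **Level:** from two camera positions the ball sat about 0.7 mm from the ring's centre and had stopped moving. That is a tilt of roughly 0.007 rad at most, against the limit of 0.025.
- **Right knob:** I left it alone. My first estimate had it about 0.15 rad too high, and what tilt remains fits that, well inside the limit.
- **Contact:** the robot read no contact force at the end, and the phone was clear of the gripper in the one picture taken while it held the knob.
- **Not checked:** I did not measure the spool, tin and relay again afterwards. The gripper only moved above them. No checks failed or disagreed.

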